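Step the near-field probe up by one turn of the hand wheel

ROBOT

A 6-joint arm with a two-finger parallel gripper is mounted at the origin on the work surface. World frame = base frame: x ahead of the robot, y to its left, z up, the work surface at z = 0. Lengths are in m, angles in rad, forces in N, time in s.
With the tool pointing down it reaches from about 0.25 to 0.725 m from the base axis. Payload 4 kg.
Tool frame: the origin (TCP) lies on the centre line of the jaws, within the pads' length; the fingertips stand 17 mm ahead of it and the grasp point (between the pads) lies 2 mm behind it; z points along the fingers, y is the line along which they close (so a half turn about z gives the same grasp; the last joint's range is limited). The gripper opens to 85 mm and grips with 20 to 120 N. Pads are 22 mm wide; open, the fingers measure 114 mm over their backs; the gripper's body (76 mm by 85 mm) begins 54 mm behind the grasp point. The pads swing forward as they close: fully open they stand 13 mm farther back than shut.
Start: joints at [1.129, 0.241, 0.005, 1.335, 0, 1.571], TCP at [0.214, 0.452, 0.248] pointing down, gripper open.
Joint ranges: [-2.72, 2.72], [-1.05, 1.87], [-1.09, 1.28], [-1.99, 2.15], [-1.42, 1.44], [-3.14, 3.14]. Speed limits (rad/s): [2.79, 2.79, 3.14, 3.14, 3.14, 3.14].

INTERFACE

Orientations are given as a unit quaternion [x, y, z, w].
In Python, from workcell import bot, camera, get_calibration gives the robot as it stands.
- The arm moves only by the tool apply_moves, never from a script. Its argument "steps" is a list of rows, each a list of 3 entries, a list of its own where there are three numbers: the shift along the tool's x, y, z as a fraction of full scale, then the turn, a rotation vector about the tool's x, y, z as a fraction of full scale, then the opening, from 0 (shut) to 1 (fully open). A call has exactly 8 rows; each row shifts and turns the commanded pose from where the row before left it, along the tool's axes as they then stand; what a row does not reach is not made up. Full scale, the value 1, is 20 cm for a shift and pi rad for a turn. A row lasts 1/12 s, in which the tool goes at most 41.7 mm and 7.16 degrees, less where a joint would pass 70% of its speed; a pose out of reach is approached as far as the arm can. A call with a number of a shift or a turn outside -1 to 1 is refused whole. A call with a gripper value outside its range is refused whole. The fingers move at their own pace and stop on an object; the grip force is fixed at half the most. Time passes only in rows, so rows that do not move let the fingers close, or fill a call up. It gives the time, the measured TCP pose, the force, the opening and the grip force at its end, in the units of the state.
- bot.get_obs(): the state, without advancing time (a new reading comes with each control period).
- camera(name): name is "side" or "top"; returns (picture, depth): 400x640x3 uint8, red, green, blue; 400x640 float32, m along the optical axis (not along the pixel's ray), 0 where there is no reading.
- get_calibration(name): a dict with "fov_y" (degrees; the focal length in pixels is half the picture's height over the tangent of half this angle, whatever the lens; pixels are square), "cx", "cy" (the principal point, pixels), "dist_coeffs" ([k1, k2, p1, p2, k3] as OpenCV has them; the pictures are not rectified), "rvec" (rotation vector, rad) and "tvec" (3), from world to camera coordinates, as OpenCV has them. Camera axes: x right, y down, z forward; pixel columns grow to the right and rows downward; lengths in m; the calibration is good to about 2 mm. A picture is of the moment at which its call begins. get_calibration takes no time and is no camera call.
- bot.job_done(): hands the job in; it is judged then, once.
The state is a dict: "clock": time; "joint_pos": joint angles; "joint_vel": joint speeds; "tau": joint torques, N m; "eef_pos": TCP position; "tool_rot": TCP orientation; "ft_force": force on the tool from outside, world axes, zero at the start; "ft_torque": the same for the moment, N m; "grip_width": finger opening in m; "grasp_force": force on a finger pad.
Only numpy, scipy, OpenCV 4.12 (cv2) and the standard library are available. Lean on these libraries where they do the work, as an engineer would, in place of code of your own. Each camera call takes 0.05 s, during which the arm holds its last target. There are 200 camera calls.

TASK

Raise the near-field probe by one measuring step: with the fingertips push the black hand wheel on top of its slide round by the red upright handle, clockwise seen from above, through exactly one full turn, so that the handle stops where it started. Only push the handle, do not grip or force it, and do not go well past the full turn; leave the circuit board and everything else on the bench where it is.

Things in the scene. Friction and masses are not known exactly. Their poses are not given: they have to be found in the camera images.
- handwheel (a joint): angle of the black hand wheel about its vertical axis, rad, growing clockwise seen from above; starts anywhere from 0 to 5.5, one turn adds 6.283. Wheel 125 mm across (rim 15 mm thick on a circle of radius 55 mm, three spokes); top of the rim 214.5 mm above the bench. It turns stiffly (0.15 N m, about 3 N at the handle), does not coast, stays where left; each turn raises the probe 5 mm.
- wheel_axis (a point): top centre of the wheel's hub, on the wheel's vertical axis, 221 mm above the bench (hub 34 mm across); the slide (aluminium, on a 140 x 150 mm base) and wheel stand fixed, at a place and yaw that differ each time
- handle: the red revolving handle that stands upright on the wheel's rim, 55 mm from the wheel's axis: a round grip 23 mm across and 50 mm tall, free to spin on its bolt. Origin: centre of its lower end, 217.5 mm above the bench; its top is at 267.5 mm. Its own spin says nothing about the wheel.
- probe_tip (a point): lowest point of the blue loop probe on the slide's boom, 142 mm to the side of the wheel's axis (towards the slide's own +y) and 24 to 28.5 mm above the bench at the start, over the circuit board; rises 5 mm for each clockwise turn. Not to be touched.
- board: loose green circuit board under test, 85 x 56 mm, 19 mm tall, lying under the probe. Origin: centre of its underside, x along its length. Leave alone.
- wrench: loose steel wrench 140 mm long lying beside the slide. Leave alone.
- phone: loose black phone 150 x 72 x 8 mm, origin at the centre of its underside. Leave alone.
- mouse: loose black computer mouse 100 x 58 mm, 33 mm tall, origin at the centre of its underside. Leave alone.
- mug: loose white mug, 80 mm across, 92 mm tall, origin at the centre of its underside. Leave alone.
- screwdriver: loose blue-handled screwdriver 180 mm long, lying. Leave alone.
- case: loose grey closed adapter case 110 x 80 x 30 mm, origin at the centre of its underside. Leave alone.
- dongle: loose blue USB stick 53 x 18 x 9 mm. Leave alone.
- carriage: the grey block on the slide's guide rods that carries the aluminium boom and the probe. Origin: centre of the block, 86 to 90.5 mm above the bench at the start on the wheel's axis. Not to be touched.

How it is judged:
On the way:
1. the fingers push the handle past the far side of the wheel (distance of handle from where it was at the start of the episode above 0.102 m and contact force between the fingers and handle above 0.3 N).
At the end, for the whole second after the job is handed in: the wheel has made one clockwise turn from wherever it started, the handle standing within 10.5 mm (11 degrees) of where it began and the probe 5 mm (within 0.4 mm) higher; the wheel is at rest and every loose thing is within 15 mm of where it lay (value of joint handwheel between 6.08 and 12 rad and distance of handle from where it was at the start of the episode below 0.0105 m and distance of probe_tip from where it was at the start of the episode between 0.0046 and 0.0054 m and velocity of joint handwheel between -0.05 and 0.05 rad/s and distance of each of board, wrench, phone, mouse, mug, screwdriver, case, dongle from where it was at the start of the episode below 0.015 m); the robot touches nothing.
It fails at once if the handle is gripped or forced (more than 30 N from the fingers) (contact force between the fingers and handle above 30 N).
It fails at once if the wheel is turned well past one turn (by more than 60 degrees) (distance of probe_tip from where it was at the start of the episode above 0.00585 m).
It fails at once if a loose thing is pushed, lifted or carried from its place (more than 15 mm) (distance of any of board, wrench, phone, mouse, mug, screwdriver, case, dongle from where it was at the start of the episode above 0.015 m).
It fails at once if the probe or its slide is pushed hard (more than 15 N) (contact force between any of the arm, the fingers and carriage above 15 N).
It also fails if it takes over 58 s, if anything falls off the work surface, if the arm or the gripper's body presses on something with over 40 N, if the wrist force passes 120 N, or if a joint passes its speed limit or range.

## Working session

There is one attempt and no reset: what is moved stays moved. The work goes in short steps, Python scripts to look and compute and a tool call to move; the robot and the scene stay as the last step left them, time stands still between calls to the robot, and variables do not carry over. Pictures are saved under pics/ and viewed, at most 10 in all, crops included, and the job is handed in when it is done.

Besides the shell and the picture viewer there is one more tool, called after ">>>" as a command line: name --argument value ..., lists and objects as JSON in quotes. apply_moves: Moves the arm, as the interface text tells. Its arguments: {"type":"object","properties":{"steps":{"type":"array"}},"required":["steps"]}

```bash
mkdir -p pics
cat > h.py <<'E'
import numpy as np, cv2
from workcell import bot, camera, get_calibration
def cal(n):
    c=get_calibration(n); f=200/np.tan(np.radians(c["fov_y"])/2)
    K=np.array([[f,0,c["cx"]],[0,f,c["cy"]],[0,0,1.]])
    return K,np.array(c["dist_coeffs"],float),cv2.Rodrigues(np.array(c["rvec"],float))[0],np.array(c["tvec"],float).ravel()
def ray(n,uv):
    K,d,R,t=cal(n); p=cv2.undistortPoints(np.array([[uv]],float),K,d).ravel()
    return -R.T@t, R.T@np.array([p[0],p[1],1])
def atz(n,uv,z):
    o,r=ray(n,uv); return o+r*(z-o[2])/r[2]
def world(n,mask,depth):
    K,d,R,t=cal(n); v,u=np.nonzero(mask&(depth>0)); 
    p=cv2.undistortPoints(np.stack([u,v],1)[:,None].astype(float),K,d)[:,0]
    z=depth[v,u][:,None]; return (np.hstack([p,np.ones_like(z)])*z-t)@R
def proj(n,P):
    K,d,R,t=cal(n); return cv2.projectPoints(np.array(P,float).reshape(-1,1,3),cv2.Rodrigues(R)[0],t,K,d)[0][:,0]
E
python3 - <<'E'
from h import *
for n in("top","side"):
    p,d=camera(n); cv2.imwrite(f"pics/{n}0.png",p[:,:,::-1]); np.savez(f"{n}0.npz",p=p,d=d)
    K,_,R,t=cal(n); print(n,K[0,0],-R.T@t,R[2])
    m=(p[...,0]>130)&(p[...,1]<70)&(p[...,2]<70)
    w=world(n,m,d); print(m.sum(), np.argwhere(m).mean(0), w.mean(0) if len(w) else 0, w.min(0),w.max(0))
print(bot.get_obs())
E
```

```text
top 470.99334440167024 [0.266764   0.01311297 1.57131213] [ 0.18469294 -0.01301585 -0.98271008]
30 [196.8        323.96666667] [0.53339424 0.00208021 0.26458862] [ 0.52626782 -0.00719349  0.20685954] [0.55238529 0.01058987 0.2752455 ]
side 454.13346464053745 [0.47874693 1.00477853 0.95928443] [ 0.03166461 -0.77682995 -0.62891381]
19 [164.78947368 313.05263158] [0.53555902 0.0048335  0.26916466] [ 0.52754922 -0.00157267  0.26713832] [0.5435294  0.01309676 0.27125591]
{'clock': 0.1, 'joint_pos': array([ 1.12898070e+00,  2.41357469e-01,  3.87378017e-03,  1.33523428e+00,
       -3.63046001e-05,  1.57077199e+00]), 'joint_vel': array([-0.0006396 , -0.00086214,  0.0032659 ,  0.00048915,  0.00028774,
       -0.00182033]), 'tau': array([-3.45237522e-04, -3.73138297e+01,  2.53010130e+01,  1.08517846e-02,
       -5.62888795e-05,  6.10335377e-06]), 'eef_pos': array([0.21356928, 0.4514959 , 0.24749773]), 'tool_rot': array([ 2.19103476e-01,  9.75701155e-01, -9.41448161e-04, -1.92831260e-04]), 'ft_force': array([-0.36783956,  0.53708473,  0.44707623]), 'ft_torque': array([-0.01738508,  0.02454506, -0.01913134]), 'grasp_force': 0.0, 'grip_width': 0.08560562045984281}
```

View pics/top0.png

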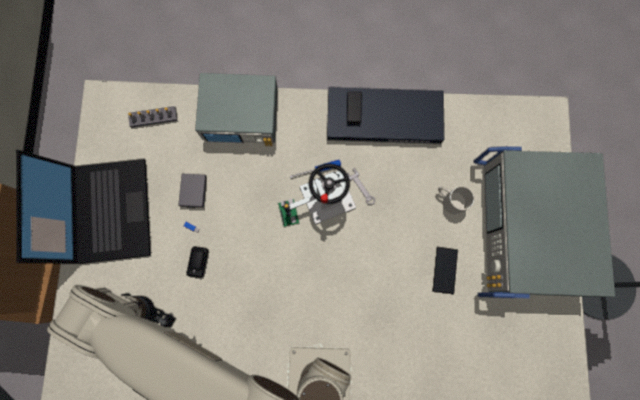

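View pics/side0.png

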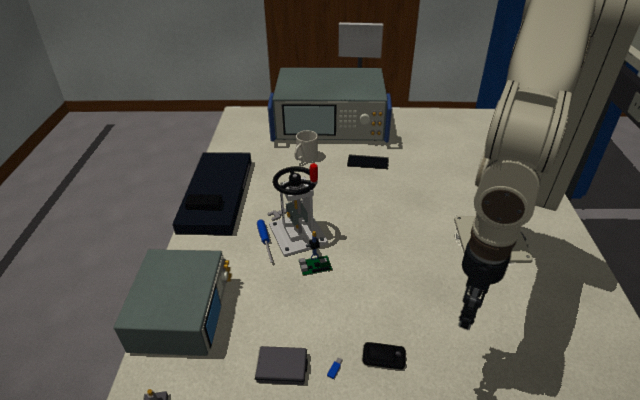

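The top view shows the wheel at about (330,184) with the red handle at (324,197), the board at (288,212) and the wrench at (363,187). In the side view the handle is at about (313,173). Next I'll fit the wheel circle and enlarge both views.

Run:
```python
from h import *
from scipy.optimize import least_squares
ims=[]
for n,(x,y) in(("top",(290,150)),("side",(265,150))):
    z=np.load(f"{n}0.npz");p,d=z["p"],z["d"]
    w=world(n,np.ones(d.shape,bool),np.where(d>0,d,9)).reshape(400,640,3)
    m=(w[...,2]>.195)&(w[...,2]<.235)&(p.max(2)<80)&(np.hypot(w[...,0]-.58,w[...,1])<.12)
    # rim pixels: ray to z=.2125 plane
    P=np.array([atz(n,(u,v),.210) for v,u in np.argwhere(m)])
    f=lambda c:(np.abs(np.hypot(P[:,0]-c[0],P[:,1]-c[1])-.055)-.0)
    g=lambda c:np.minimum(f(c),.02)
    s=least_squares(g,[P[:,0].mean(),P[:,1].mean()],loss="soft_l1",f_scale=.004); print(n,m.sum(),s.x,np.median(f(s.x)),P.min(0),P.max(0))
    # bbox of object region
    c=cv2.resize(p[y:y+100,x:x+100][:,:,::-1],(600,600),interpolation=cv2.INTER_CUBIC)[:400 if n=="top" else 400] if 0 else cv2.resize(p[y:y+70,x:x+80][:,:,::-1],(640,560),interpolation=cv2.INTER_CUBIC)
    cv2.imwrite(f"pics/{n}c.png",c)
    r=(p[...,0]>90)&(p[...,0]>2.0*p[...,1])&(p[...,0]>2*p[...,2])
    q=np.argwhere(r); q=q[(abs(q[:,1]-320)<30)&(q[:,0]<215)]; print("red",len(q),q.min(0),q.max(0))
```

```text
top 586 [ 0.58473105 -0.01128138] 0.004131087169850719 [ 0.52281907 -0.07145875  0.21      ] [0.64547388 0.0475357  0.21      ]
red 41 [194 321] [200 327]
side 717 [ 0.589369   -0.00688775] 0.0074208545471183066 [ 0.5267663  -0.07402692  0.21      ] [0.64958199 0.05717912 0.21      ]
red 33 [163 310] [178 316]
```

View pics/topc.png

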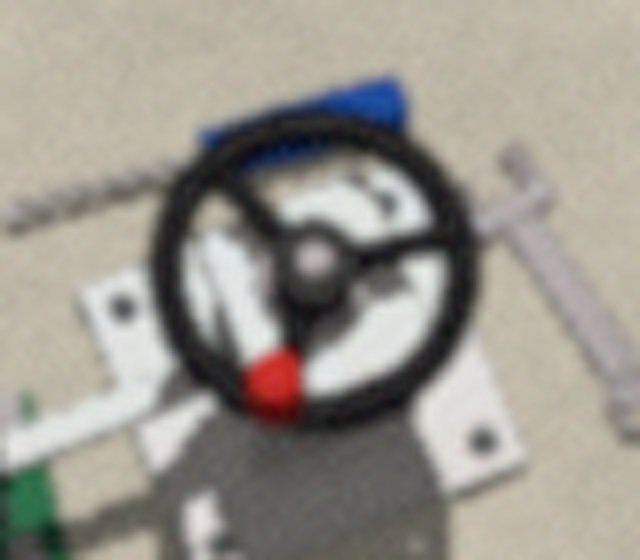

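View pics/sidec.png

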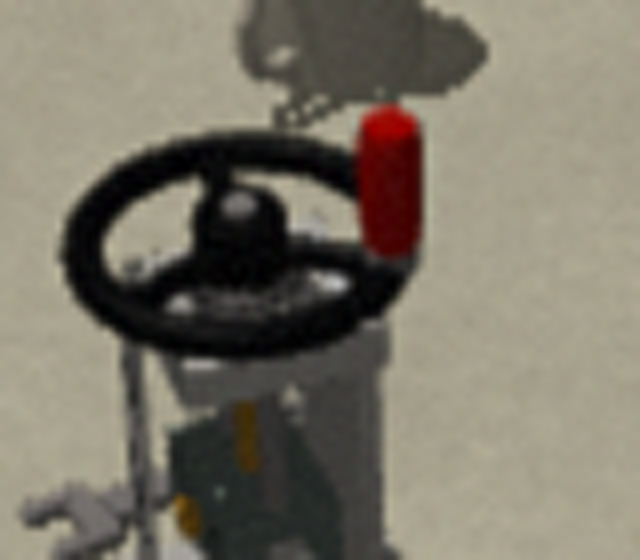

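Run:
```python
from h import *
t=lambda x,y:(290+x/8-.5,150+y/8-.5); s=lambda x,y:(265+x/8-.5,150+y/8-.5)
print("rim top",atz("top",t(317,270),.207),"hub top",atz("top",t(316,259),.221))
print("hub side",atz("side",s(239,205),.221),"rim side",atz("side",s(238,244),.207))
print("handle top",atz("top",t(274,375),.2675)," side",atz("side",s(390,120),.2675),atz("side",s(388,255),.2175))
for c in ([.583,-.0095],[.5855,-.0105]):
  for n in("top","side"):
    a=np.linspace(0,2*np.pi,200); P=np.c_[c[0]+.0625*np.cos(a),c[1]+.0625*np.sin(a),0*a+.207]
    q=proj(n,P); off=(290,150) if n=="top" else (265,150); q=(q-off+.5)*8; print(c,n,q.min(0),q.max(0))
```

```text
rim top [ 0.58670045 -0.01249389  0.207     ] hub top [ 0.58755543 -0.01174881  0.221     ]
hub side [ 0.58914088 -0.01370101  0.221     ] rim side [ 0.58982759 -0.00989209  0.207     ]
handle top [0.53398241 0.0027761  0.2675    ]  side [0.53522558 0.00106087 0.2675    ] [0.53647493 0.00962624 0.2175    ]
[0.583, -0.0095] top [140.26729642 116.59932653] [476.805756   444.90472043]
[0.583, -0.0095] side [ 77.71093326 141.96099823] [436.98615592 356.07900999]
[0.5855, -0.0105] top [143.20482501 110.22943243] [479.62662609 438.32310666]
[0.5855, -0.0105] side [ 70.86881216 140.30871529] [429.90976037 354.1397243 ]
```

The wheel axis is at about (0.5875,-0.012) and the handle at about (0.535,0.003). That puts the radius at 54.6 mm, against the given 55 mm. First I'll raise the arm, turn it to a square yaw and shut the fingers.

>>> apply_moves --steps '[[[0, 0, -0.035], [0, 0, 0.03], 0], [[0, 0, -0.035], [0, 0, 0.03], 0], [[0, 0, -0.035], [0, 0, 0.03], 0], [[0, 0, -0.035], [0, 0, 0.03], 0], [[0, 0, -0.035], [0, 0, 0.03], 0], [[0, 0, -0.035], [0, 0, 0.03], 0], [[0, 0, -0.035], [0, 0, 0.03], 0], [[0, 0, -0.035], [0, 0, 0.03], 0]]'

```text
clock: 0.77
eef_pos: [0.2137, 0.4517, 0.3041]
tool_rot: [0.565, 0.825, -0.001, 0.0]
ft_force: [-0.4, 0.2, 0.1]
grip_width: 0.0003
grasp_force: 0.0
```

>>> apply_moves --steps '[[[0, 0, -0.035], [0, 0, 0.03], 0], [[0, 0, -0.035], [0, 0, 0.03], 0], [[0, 0, -0.035], [0, 0, 0.03], 0], [[0, 0, -0.035], [0, 0, 0.029], 0], [[-0.1, 0.065, 0], [0, 0, 0], 0], [[-0.1, 0.065, 0], [0, 0, 0], 0], [[-0.1, 0.065, 0], [0, 0, 0], 0], [[-0.1, 0.065, 0], [0, 0, 0], 0]]'

```text
clock: 1.43
eef_pos: [0.266, 0.3711, 0.3318]
tool_rot: [0.706, 0.708, -0.001, 0.0]
ft_force: [0.5, -0.5, -0.1]
grip_width: -0.0003
grasp_force: 0.0
```

>>> apply_moves --steps '[[[-0.1, 0.065, 0], [0, 0, 0], 0], [[-0.1, 0.065, 0], [0, 0, 0], 0], [[-0.1, 0.065, 0], [0, 0, 0], 0], [[-0.1, 0.065, 0], [0, 0, 0], 0], [[-0.1, 0.065, 0], [0, 0, 0], 0], [[-0.1, 0.065, 0], [0, 0, 0], 0], [[-0.1, 0.065, 0], [0, 0, 0], 0], [[-0.1, 0.065, 0], [0, 0, 0], 0]]'

```text
clock: 2.1
eef_pos: [0.3703, 0.211, 0.3319]
tool_rot: [0.707, 0.708, -0.0, -0.0]
ft_force: [-0.4, 0.6, 0.4]
grip_width: 0.0003
grasp_force: 0.0
```

>>> apply_moves --steps '[[[-0.125, 0.078, 0], [0, 0, 0], 0], [[-0.125, 0.078, 0], [0, 0, 0], 0], [[-0.125, 0.078, 0], [0, 0, 0], 0], [[-0.125, 0.078, 0], [0, 0, 0], 0], [[-0.125, 0.078, 0], [0, 0, 0], 0], [[-0.125, 0.078, 0], [0, 0, 0], 0], [[-0.125, 0.078, 0], [0, 0, 0], 0], [[-0.125, 0.078, 0], [0, 0, 0], 0]]'

```text
clock: 2.77
eef_pos: [0.4954, 0.0109, 0.3319]
tool_rot: [0.707, 0.707, -0.0, -0.0]
ft_force: [0.4, 0.7, -0.6]
grip_width: -0.0002
grasp_force: 0.0
```

>>> apply_moves --steps '[[[-0.11, 0.075, 0], [0, 0, 0], 0], [[-0.11, 0.075, 0], [0, 0, 0], 0], [[0, 0, 0.08], [0, 0, 0], 0], [[0, 0, 0.08], [0, 0, 0], 0], [[0, 0, 0.08], [0, 0, 0], 0], [[0, 0, 0.08], [0, 0, 0], 0], [[0, 0, 0.08], [0, 0, 0], 0], [[0, 0, 0], [0, 0, 0], 0]]'

```text
clock: 3.43
eef_pos: [0.5229, -0.0316, 0.2484]
tool_rot: [0.707, 0.707, -0.003, -0.003]
ft_force: [-0.9, -0.1, -0.4]
grip_width: -0.0002
grasp_force: 0.0
```

Run:
```python
from h import *
print(bot.get_obs()["eef_pos"],bot.get_obs()["joint_pos"],bot.get_obs()["ft_force"])
a,_=camera("top");b,_=camera("side")
c=[cv2.resize(i[y:y+70,x:x+50][:,:,::-1],(400,560),interpolation=cv2.INTER_CUBIC) for i,x,y in((a,300,155),(b,290,130))]
cv2.imwrite("pics/c1.png",np.hstack(c))
```

```text
[ 0.52290972 -0.03160397  0.24837206] [-6.03561615e-02  2.93928266e-01  7.65979098e-02  1.36112083e+00
 -1.66175229e-05  1.50945008e+00] [-0.87973807 -0.10940031 -0.39714359]
```

View pics/c1.png

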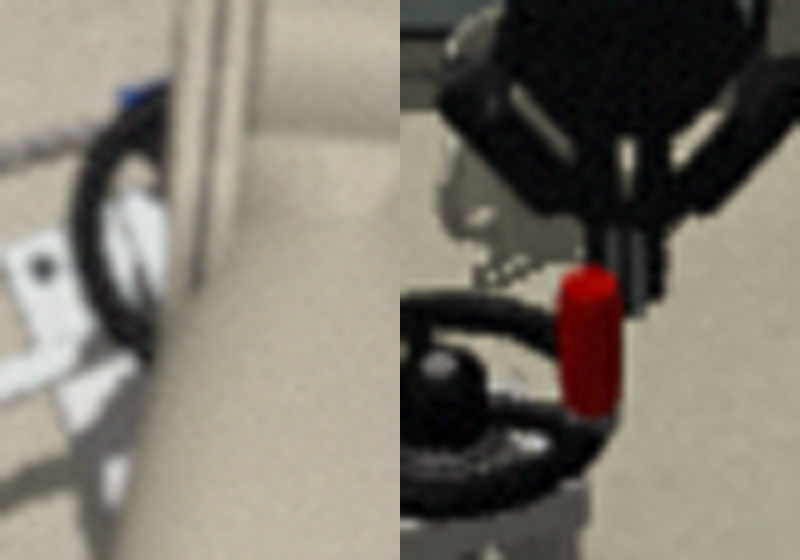

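```bash
cat > plan.py <<'E'
import numpy as np
A=np.array([.5875,-.012]); hx,hy=.0145,.011
def gap(p,th):
    h=A+.0548*np.array([np.cos(th),np.sin(th)])-p
    c=np.clip(h,[-hx,-hy],[hx,hy]); v=h-c; return np.linalg.norm(v)-.0115, v
def push(p,th):
    while gap(p,th)[0]<0: th-=.002
    return th
E
python3 - <<'E'
from h import *; from plan import *
o,r=ray("side",(320,168.7)); s=(-.025-o[1])/r[1]; print("tip",o+s*r)
th=np.radians(164); p0=np.array([.5229,-.0316]); print("start gap",gap(p0,th)[0])
prev=p0;
for k in range(49):
    ph=np.radians(195-7.5*k); p=A+.055*np.array([np.cos(ph),np.sin(ph)]); th=push(p,th); g,v=gap(p,th)
    t=np.array([np.sin(th),-np.cos(th)]); an=np.degrees(np.arccos(v@t/np.linalg.norm(v)))
    d=(p-prev)/.2; prev=p
    print(k,"x %.3f y %.3f"%(d[1],d[0]),p.round(4),"th %.0f ang %.0f g %.1f"%(np.degrees(th),an,g*1e3))
E
```

```text
tip [ 0.51825333 -0.025       0.23568347]
start gap 0.012204927098771558
0 x 0.027 y 0.057 [ 0.5344 -0.0262] th 164 ang 16 g 6.8
1 x 0.035 y -0.007 [ 0.533  -0.0192] th 164 ang 16 g 0.1
2 x 0.036 y -0.002 [ 0.5325 -0.012 ] th 156 ang 24 g 0.0
3 x 0.036 y 0.002 [ 0.533  -0.0048] th 147 ang 33 g 0.0
4 x 0.035 y 0.007 [0.5344 0.0022] th 138 ang 42 g 0.0
5 x 0.034 y 0.012 [0.5367 0.009 ] th 128 ang 39 g 0.0
6 x 0.032 y 0.016 [0.5399 0.0155] th 119 ang 26 g 0.0
7 x 0.030 y 0.020 [0.5439 0.0215] th 111 ang 14 g 0.1
8 x 0.027 y 0.024 [0.5486 0.0269] th 104 ang 2 g 0.0
9 x 0.024 y 0.027 [0.554  0.0316] th 98 ang 8 g 0.1
10 x 0.020 y 0.030 [0.56   0.0356] th 91 ang 1 g 0.1
11 x 0.016 y 0.032 [0.5665 0.0388] th 85 ang 5 g 0.1
12 x 0.012 y 0.034 [0.5733 0.0411] th 78 ang 12 g 0.0
13 x 0.007 y 0.035 [0.5803 0.0425] th 70 ang 20 g 0.1
14 x 0.002 y 0.036 [0.5875 0.043 ] th 62 ang 28 g 0.0
15 x -0.002 y 0.036 [0.5947 0.0425] th 53 ang 37 g 0.0
16 x -0.007 y 0.035 [0.6017 0.0411] th 44 ang 25 g 0.0
17 x -0.012 y 0.034 [0.6085 0.0388] th 36 ang 13 g 0.0
18 x -0.016 y 0.032 [0.615  0.0356] th 29 ang 1
[... 1041 characters left out ...]
-0.007 y -0.035 [ 0.5947 -0.0665] th -110 ang 20 g 0.0
38 x -0.002 y -0.036 [ 0.5875 -0.067 ] th -118 ang 28 g 0.0
39 x 0.002 y -0.036 [ 0.5803 -0.0665] th -127 ang 37 g 0.0
40 x 0.007 y -0.035 [ 0.5733 -0.0651] th -136 ang 25 g 0.0
41 x 0.012 y -0.034 [ 0.5665 -0.0628] th -144 ang 13 g 0.0
42 x 0.016 y -0.032 [ 0.56   -0.0596] th -151 ang 1 g 0.1
43 x 0.020 y -0.030 [ 0.554  -0.0556] th -157 ang 10 g 0.1
44 x 0.024 y -0.027 [ 0.5486 -0.0509] th -163 ang 17 g 0.1
45 x 0.027 y -0.024 [ 0.5439 -0.0455] th -169 ang 11 g 0.1
46 x 0.030 y -0.020 [ 0.5399 -0.0395] th -175 ang 5 g 0.1
47 x 0.032 y -0.016 [ 0.5367 -0.033 ] th -182 ang 2 g 0.1
48 x 0.034 y -0.012 [ 0.5344 -0.0262] th -189 ang 9 g 0.0
```

The tip works out at about z = 0.235, so the fingers overlap the handle properly. I'll start pushing along the planned circle.

>>> apply_moves --steps '[[[0.027, 0.057, 0], [0, 0, 0], 0], [[0.035, -0.007, 0], [0, 0, 0], 0], [[0.036, -0.002, 0], [0, 0, 0], 0], [[0.036, 0.002, 0], [0, 0, 0], 0], [[0.035, 0.007, 0], [0, 0, 0], 0], [[0.034, 0.012, 0], [0, 0, 0], 0], [[0.032, 0.016, 0], [0, 0, 0], 0], [[0.03, 0.02, 0], [0, 0, 0], 0]]'

```text
clock: 4.2
eef_pos: [0.546, 0.0219, 0.2527]
tool_rot: [0.707, 0.708, -0.0, 0.0]
ft_force: [-1.6, -5.3, 2.9]
grip_width: -0.0004
grasp_force: 2.5
```

Run:
```python
from h import *
o=bot.get_obs();print(o["eef_pos"],o["ft_force"])
a,_=camera("top");b,_=camera("side")
c=[cv2.resize(i[y:y+70,x:x+50][:,:,::-1],(400,560),interpolation=cv2.INTER_CUBIC) for i,x,y in((a,300,155),(b,275,130))]
cv2.imwrite("pics/c2.png",np.hstack(c))
```

```text
[0.54598804 0.02186162 0.25267975] [-1.55051786 -5.25880944  2.94369671]
```

View pics/c2.png

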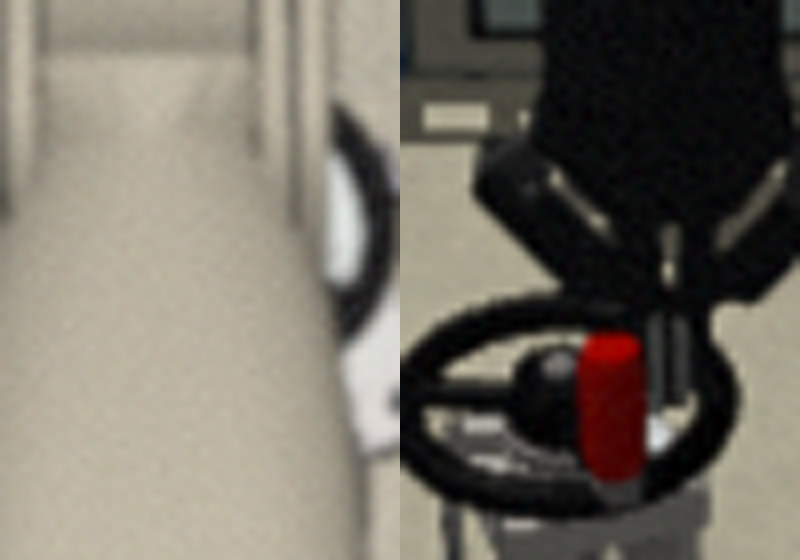

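The handle is now on the +y side, with its top at about crop (610,345) in the side view, and the fingers are behind it. The push is working at about 5 N, so I'll continue.

>>> apply_moves --steps '[[[0.027, 0.022, 0], [0, 0, 0], 0], [[0.024, 0.026, 0], [0, 0, 0], 0], [[0.02, 0.03, 0], [0, 0, 0], 0], [[0.016, 0.032, 0], [0, 0, 0], 0], [[0.012, 0.034, 0], [0, 0, 0], 0], [[0.007, 0.035, 0], [0, 0, 0], 0], [[0.002, 0.036, 0], [0, 0, 0], 0], [[-0.002, 0.036, 0], [0, 0, 0], 0]]'

```text
clock: 4.97
eef_pos: [0.5967, 0.0431, 0.2519]
tool_rot: [0.707, 0.708, -0.0, -0.001]
ft_force: [-3.8, 1.4, 0.9]
grip_width: -0.0004
grasp_force: 1.9
```

>>> apply_moves --steps '[[[-0.007, 0.035, 0], [0, 0, 0], 0], [[-0.012, 0.034, 0], [0, 0, 0], 0], [[-0.016, 0.032, 0], [0, 0, 0], 0], [[-0.02, 0.03, 0], [0, 0, 0], 0], [[-0.024, 0.027, 0], [0, 0, 0], 0], [[-0.027, 0.024, 0], [0, 0, 0], 0], [[-0.03, 0.02, 0], [0, 0, 0], 0], [[-0.032, 0.016, 0], [0, 0, 0], 0]]'

```text
clock: 5.63
eef_pos: [0.6407, 0.0086, 0.2521]
tool_rot: [0.707, 0.708, 0.0, 0.0]
ft_force: [0.9, 3.2, -3.4]
grip_width: -0.0001
grasp_force: 1.6
```

Run:
```python
from h import *
o=bot.get_obs();print(o["eef_pos"],o["ft_force"])
b,_=camera("side")
cv2.imwrite("pics/c3.png",cv2.resize(b[120:190,250:330][:,:,::-1],(480,420),interpolation=cv2.INTER_CUBIC))
```

```text
[0.64072357 0.00859203 0.25212274] [ 0.92831201  3.16816941 -3.36485136]
```

View pics/c3.png

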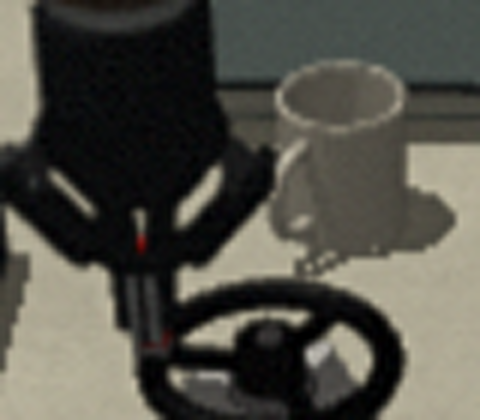

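The fingers now hide the handle on the far side, with red slivers at (140,240) and (160,340). The push continues to work.

>>> apply_moves --steps '[[[-0.034, 0.008, 0], [0, 0, 0], 0], [[-0.035, 0.004, 0], [0, 0, 0], 0], [[-0.036, 0, 0], [0, 0, 0], 0], [[-0.036, -0.003, 0], [0, 0, 0], 0], [[-0.035, -0.007, 0], [0, 0, 0], 0], [[-0.034, -0.012, 0], [0, 0, 0], 0], [[-0.032, -0.016, 0], [0, 0, 0], 0], [[-0.03, -0.02, 0], [0, 0, 0], 0]]'

```text
clock: 6.35
eef_pos: [0.6308, -0.0462, 0.2526]
tool_rot: [0.707, 0.707, 0.0, 0.001]
ft_force: [2.6, 2.4, -1.7]
grip_width: 0.0003
grasp_force: 1.8
```

>>> apply_moves --steps '[[[-0.027, -0.024, 0], [0, 0, 0], 0], [[-0.024, -0.027, 0], [0, 0, 0], 0], [[-0.02, -0.03, 0], [0, 0, 0], 0], [[-0.016, -0.032, 0], [0, 0, 0], 0], [[-0.012, -0.034, 0], [0, 0, 0], 0], [[-0.007, -0.035, 0], [0, 0, 0], 0], [[-0.002, -0.036, 0], [0, 0, 0], 0], [[0.002, -0.036, 0], [0, 0, 0], 0]]'

```text
clock: 7.02
eef_pos: [0.5793, -0.0671, 0.2527]
tool_rot: [0.707, 0.707, -0.0, 0.001]
ft_force: [2.0, -0.7, -0.7]
grip_width: -0.0003
grasp_force: 1.6
```

Run:
```python
from h import *
o=bot.get_obs();print(o["eef_pos"],o["ft_force"])
b,_=camera("side")
cv2.imwrite("pics/c4.png",cv2.resize(b[120:190,250:330][:,:,::-1],(480,420),interpolation=cv2.INTER_CUBIC))
```

```text
[ 0.57928135 -0.0671104   0.25266882] [ 2.03948232 -0.65045105 -0.68120798]
```

View pics/c4.png

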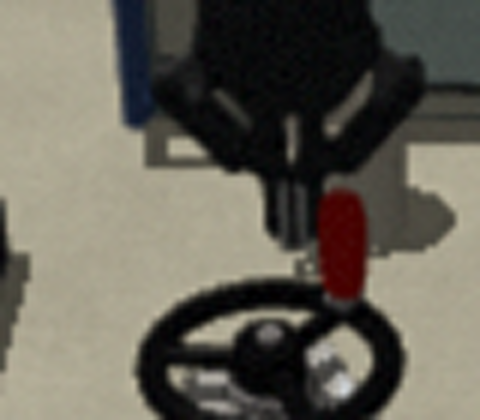

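The handle is at about crop (343,245), around -127°, with the fingers behind it, which is on plan. I'll push to just short of the start angle and then measure.

>>> apply_moves --steps '[[[0.007, -0.035, 0], [0, 0, 0], 0], [[0.012, -0.034, 0], [0, 0, 0], 0], [[0.016, -0.032, 0], [0, 0, 0], 0], [[0.02, -0.03, 0], [0, 0, 0], 0], [[0.024, -0.027, 0], [0, 0, 0], 0], [[0.027, -0.024, 0], [0, 0, 0], 0], [[0.03, -0.02, 0], [0, 0, 0], 0], [[0.03, -0.014, 0], [0, 0, 0], 0]]'

```text
clock: 7.73
eef_pos: [0.5359, -0.0329, 0.2525]
tool_rot: [0.707, 0.708, -0.0, -0.0]
ft_force: [0.1, -2.5, 2.6]
grip_width: -0.0001
grasp_force: 1.6
```

```bash
cat > meas.py <<'E'
from h import *
def red(p):
    p=p.astype(int); r=(p[...,0]>60)&(p[...,0]>2*p[...,1])&(p[...,0]>2*p[...,2]); r[:,:280]=0;r[:,345:]=0;r[:140]=0;r[200:]=0
    q=np.argwhere(r)[:,::-1].astype(float); return len(q),q.mean(0),q.min(0),q.max(0)
if __name__=="__main__":
    o=bot.get_obs();print(o["clock"],o["eef_pos"],o["ft_force"])
    for n in("side","top"):
        print(n,"start",red(np.load(n+"0.npz")["p"]),"now",red(camera(n)[0]))
    A=np.array([.5875,-.012])
    for th in range(164,194,5):
        P=A+.0548*np.array([np.cos(np.radians(th)),np.sin(np.radians(th))]); print(th,proj("side",[[*P,.2425]]))
E
python3 meas.py
```

```text
7.7333 [ 0.53586237 -0.03285084  0.25245635] [ 0.05067075 -2.50276975  2.55243527]
side start (123, array([313.07317073, 172.10569106]), array([309., 163.]), array([317., 181.])) now (124, array([313.93548387, 169.30645161]), array([310., 161.]), array([317., 178.]))meas.py:4: RuntimeWarning: Mean of empty slice.
  q=np.argwhere(r)[:,::-1].astype(float); return len(q),q.mean(0),q.min(0),q.max(0)
  ret = um.true_divide(
Traceback (most recent call last):
  File "meas.py", line 8, in <module>
    print(n,"start",red(np.load(n+"0.npz")["p"]),"now",red(camera(n)[0]))
                                                       ~~~^^^^^^^^^^^^^^
  File "meas.py", line 4, in red
    q=np.argwhere(r)[:,::-1].astype(float); return len(q),q.mean(0),q.min(0),q.max(0)
                                                                    ~~~~~^^^
ValueError: zero-size array to reduction operation minimum which has no identity
```

Run:
```python
from h import *
a=atz("side",(313.07,172.1),.2425);b=atz("side",(313.94,169.31),.2425);print(a,b,a-b)
```

```text
[0.53618247 0.00106277 0.2425    ] [ 0.53437388 -0.01210132  0.2425    ] [0.00180859 0.01316409 0.        ]
```

13.2 mm are left, so I'll push that gently in +y.

>>> apply_moves --steps '[[[0.016, 0, 0], [0, 0, 0], 0], [[0.016, 0, 0], [0, 0, 0], 0], [[0.016, 0, 0], [0, 0, 0], 0], [[0.016, 0, 0], [0, 0, 0], 0], [[0, 0, 0], [0, 0, 0], 0], [[0, 0, 0], [0, 0, 0], 0], [[0, 0, 0], [0, 0, 0], 0], [[0, 0, 0], [0, 0, 0], 0]]'

```text
clock: 8.5
eef_pos: [0.5366, -0.0202, 0.252]
tool_rot: [0.707, 0.708, 0.0, -0.001]
ft_force: [-0.7, -0.0, -0.1]
grip_width: 0.0001
grasp_force: 0.0
```

Run:
```python
from meas import *
print(bot.get_obs()["eef_pos"],bot.get_obs()["ft_force"])
s,n=red(np.load("side0.npz")["p"]),red(camera("side")[0]); print(s,n)
print(atz("side",s[1],.2425)-atz("side",n[1],.2425))
```

```text
[ 0.53662618 -0.02015564  0.25200234] [-0.71977855 -0.03850069 -0.12619176]
(123, array([313.07317073, 172.10569106]), array([309., 163.]), array([317., 181.])) (127, array([313.26771654, 172.15748031]), array([310., 163.]), array([317., 181.]))
[ 0.00053864 -0.0002319   0.        ]
```

The handle is within 1 mm of its start. I'll back off in -y, raise the arm and verify.

>>> apply_moves --steps '[[[-0.05, -0.02, 0], [0, 0, 0], 0], [[-0.05, -0.02, 0], [0, 0, 0], 0], [[0, 0, -0.1], [0, 0, 0], 0], [[0, 0, -0.1], [0, 0, 0], 0], [[0, 0, -0.1], [0, 0, 0], 0], [[0, -0.15, -0.1], [0, 0, 0], 0], [[0, -0.15, 0], [0, 0, 0], 0], [[0, -0.15, 0], [0, 0, 0], 0]]'

```text
clock: 9.22
eef_pos: [0.4382, -0.0417, 0.3333]
tool_rot: [0.707, 0.707, 0.001, 0.001]
ft_force: [-0.5, 0.1, 0.6]
grip_width: -0.0002
grasp_force: 0.0
```

>>> apply_moves --steps '[[[-0.15, 0, 0], [0, 0, 0], 0], [[-0.15, 0, 0], [0, 0, 0], 0], [[-0.15, 0, 0], [0, 0, 0], 0], [[-0.15, 0, 0], [0, 0, 0], 0], [[-0.15, 0, 0], [0, 0, 0], 0], [[-0.15, 0, 0], [0, 0, 0], 0], [[0, 0, 0], [0, 0, 0], 0], [[0, 0, 0], [0, 0, 0], 0]]'

```text
clock: 9.88
eef_pos: [0.4379, -0.2226, 0.3319]
tool_rot: [0.708, 0.706, -0.0, -0.0]
ft_force: [0.3, -0.4, 1.0]
grip_width: -0.0006
grasp_force: 0.0
```

Run:
```python
from meas import *
for m in("side","top"):
    p=camera(m)[0]; z=np.load(m+"0.npz")["p"]
    s,n=red(z),red(p); print(m,s[:2],n[:2])
    cv2.imwrite(f"pics/{m}f.png",np.hstack([z[130:290,240:340],p[130:290,240:340]])[:,:,::-1].repeat(3,0).repeat(3,1))
```

```text
side (123, array([313.07317073, 172.10569106])) (127, array([313.24409449, 172.13385827]))
top (40, array([323.825, 196.75 ])) (40, array([324.125, 196.725]))
```

View pics/sidef.png

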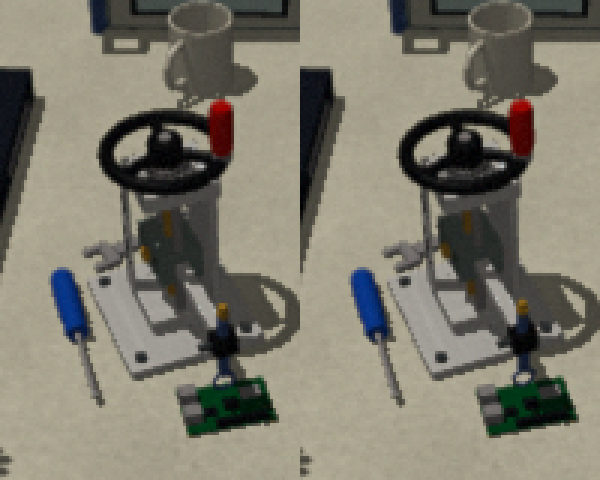

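The before and after views match. The handle is back at (221,130) in its panel, the probe sits a little higher at about (223,305→300), and the loose things haven't moved. I'll hand the job in.

```bash
python3 -c "
from workcell import bot
print(bot.job_done())"
```

```text
the job is handed in; nothing more can be done
None
```

I pushed the hand wheel clockwise through one full turn and handed the job in. In the camera views the handle stopped within about 1 mm of its start, the probe sits slightly higher (rise not measured) and nothing in view around the slide had moved; no pass or fail result came back.

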